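# Close the culture vent wheel and bolt it

### The arm

A 7-joint arm with a two-finger parallel gripper is mounted at the origin on the work surface. World frame = base frame: x ahead of the robot, y to its left, z up, the work surface at z = 0. Lengths are in m, angles in rad, forces in N, time in s.
With the tool pointing down it reaches from about 0.425 to 0.95 m from the base axis. Payload 4.7 kg.
Tool frame: the origin (TCP) lies midway between the tips of the shut fingers; the grasp point (between the pads) lies 19 mm behind it (manip.grasp_offset is the distance from the TCP to the grasp point, in m); z points along the fingers, y is the direction in which the jaws open and shut (so a half turn about z gives the same grasp; the last joint's range is limited). The gripper opens to 85 mm and grips with 20 to 120 N. Pads are 22 mm wide; open, the fingers measure 114 mm over their backs; the gripper's body (76 mm by 85 mm) begins 54 mm behind the grasp point. The pads swing forward as they close: fully open they stand 13 mm farther back than shut.
Start: joints at [-1.136, 0.469, -0.049, 1.532, 0.024, 1.141, -0.082], TCP at [0.302, 0.604, 0.231] pointing down, gripper open.
Joint ranges: [-2.59, 2.59], [-0.33, 1.99], [-1.39, 1.29], [0.1, 2.45], [-1.04, 4.18], [0.21, 1.99], [-2.66, 2.66]. Speed limits (rad/s): [2.57, 2.57, 3.14, 3.14, 3.14, 3.14, 3.14].

### API

Orientations are given as a rotation vector (axis times angle).
In Python, from plant import sensors, vision, manip gives the robot as it stands.
- The arm moves only by the tool play_rows, never from a script. Its arguments are lists of equal length, an entry for each row: "delta_pos": the shift along the world's x, y, z in mm, a list of three; "delta_rot": the turn, a rotation vector about the world's x, y, z in rad, a list of three. In form: {"delta_pos": [[x, y, z], ...], "delta_rot": [[rx, ry, rz], ...]}. A call has 1 to 10 rows; each row is the pose to reach, as a shift and turn from the pose commanded when the call began; what a row does not reach only later rows make up. A row lasts 1/10 s, in which the tool goes at most 50 mm and 8.59 degrees, less where a joint would pass 70% of its speed; a pose out of reach is approached as far as the arm can. A call with a gripper value outside its range is refused whole. "hand" is the closure, from -1 (fully open) to 1 (shut), set as the call begins (left out, the last holds). The fingers move at their own pace and stop on an object; "newtons" is the grip in N (left out, the last holds). Time passes only in rows, so rows that repeat a pose let the fingers close. It gives the time, the measured TCP pose, the force and the opening at its end, in the units of the state.
- sensors.observe(): the state, without advancing time (a new reading comes with each control period).
- vision.grab_frame(name): name is "scene" or "side" or "wrist"; returns a dict with "frame" (480x640x3 uint8, red, green, blue), "vertical_fov" (degrees; the focal length in pixels is half the picture's height over the tangent of half this angle, whatever the lens; pixels are square), "cx", "cy" (the principal point, pixels), "position" and "orientation" of the camera in the world. Camera axes: x right, y down, z forward; pixel columns grow to the right and rows downward; lengths in m; the calibration is good to about 2 mm. A picture is of the moment at which its call begins. There is no depth.
- manip.finish_job(): hands the job in, once; it reports no verdict.
The state is a dict: "t": time; "qpos": joint angles; "qd": joint speeds; "joint_torque": joint torques, N m; "tcp_pos": TCP position; "eef_rot": TCP orientation; "wrist_force": force on the tool from outside, world axes, zero at the start; "wrist_torque": the same for the moment, N m; "width": opening from 0.0 (shut) to 1.0 (fully open).
Only numpy, scipy, OpenCV 4.12 (cv2) and the standard library are available. Lean on these libraries where they do the work, as an engineer would, in place of code of your own. Each camera call takes 0.05 s, during which the arm holds its last target.

### The job

Close the culture vent: turn the white vent wheel anticlockwise (seen from above) (the blue ribs are there to push on) until its notch faces the red mark at the orange bolt and its tooth is felt against the sprung rubber stop; press it gently against the stop for about a second. Then slide the orange bolt fully home into the notch, gently, let go, and leave the jar, bowl, spatula and hatch box alone.

Things in the scene. Friction and masses are not known exactly. Their poses are not given: they have to be found in the camera images.
- base: Fixed grey vent base plate, 250 x 170 mm, 14 mm thick, lying on the sill. Origin on its underside, straight below the wheel's spindle; x points from the spindle to the orange bolt, z up. Plate spans x -95 to 155, y -85 to 85 mm. A capped spindle (cap 24 mm across, top 63 mm above the sill) holds the wheel down. Two red strips, the mark, flank the bolt's line at x 69 to 85 mm.
- wheel: Loose white stoneware vent wheel, 120 mm across, about 0.45 kg, turning on the spindle with sliding friction. Origin at the centre of its underside, 14 mm above the sill; top face 16 mm above that, with a 28 mm square boss (26 mm high) round the spindle. Its x axis points to its notch. Starts 40 to 110 degrees clockwise of closed; closed: wheel x along base x, within about 7 degrees, as the stop decides.
- notch (a point): Middle of the notch's mouth on the wheel's rim, 60 mm from the axis. The notch is a V with a flat bottom: 25 mm wide at the rim, 17 mm wide at its bottom, 46 mm from the axis.
- rib (a point): Middle of one of four alike upright blue ribs on the wheel's top near its edge, at 45, 135, 225 and 315 degrees anticlockwise from wheel x; this is the one at 135. Each runs radially from 37 to 57 mm from the axis, is 8 mm thick and stands from 30 to 56 mm above the sill. Turning takes about 1 to 3 N at a rib before the stop is met.
- tooth (a point): Centre of the upright round pin (12 mm across, 16 to 38 mm above the sill) of the wheel's blue tooth, at 180 degrees from wheel x, 68 mm from the axis.
- bolt: Orange bolt that slides on the base towards the spindle. Origin under its nose tip, on its centre line, 15 mm above the sill; x points away from the wheel. Nose 6 mm wide. Open, the tip is 70 mm from the spindle axis (may start 5 mm farther in); fully home, at its end stop, 50 mm. Friction 1.5 N; stays where left. Bent if pushed with over 22 N, or pressed on the wheel with over 15 N.
- tab (a point): Centre of the bolt's upright push tab, 43 mm behind the nose tip: 12 mm thick along the slide, 26 mm wide, from 33 to 57 mm above the sill.
- stop: Dark steel foot of the stop, fixed on the base opposite the bolt. Its black rubber pad (14 mm wide, 15 to 37 mm above the sill) meets the tooth pin. The pad was set by hand: pin meets it within 6 degrees either side of closed, not measured, to be felt. It is sprung, 5 N per mm (7 mm of give): the wheel is properly against it from 4 N at the pad; over 9 N at the pad damages it.

How it is judged:
On the way, in this order (a step that is already met when the one before it is completed fails the run):
1. the wheel is closed and pressed against the stop with at least 4 N for 0.5 s (contact force between wheel and stop above 4 N and x of notch in the frame of base above 0.05 m and x of bolt in the frame of base above 0.0635 m), for 0.5 s.
2. the bolt is home in the notch (x of bolt in the frame of base below 0.0515 m), for 0.2 s.
At the end, for the whole second after the job is handed in: The bolt's nose is within 1.5 mm of its home position, inside the notch; the notch's mouth is within 9 mm of the bolt's line; the wheel lies flat (within 0.06 rad) and at rest (x of bolt in the frame of base below 0.0515 m and x of notch in the frame of base above 0.05 m and y of notch in the frame of base between -0.009 and 0.009 m and angle between wheel's own z axis and vertical below 0.06 rad and angular speed of wheel below 0.05 rad/s); the robot touches nothing.
It fails at once if the stop is pressed with more than 9 N (contact force between wheel and stop above 9 N).
It fails at once if the bolt is pressed against the wheel with more than 15 N (contact force between bolt and wheel above 15 N).
It fails at once if the bolt is pushed with more than 22 N (contact force between anything else and bolt above 22 N).
It fails at once if a bystander is moved (distance of any of jar, bowl, spatula, hatch_box from where it was at the start of the episode above 0.015 m).
It also fails if it takes over 61 s, if anything falls off the work surface, if the arm or the gripper's body presses on something with over 40 N, if the wrist force passes 120 N, or if a joint passes its speed limit or range.

## Working session

There is one attempt and no reset: what is moved stays moved. The work goes in short steps, Python scripts to look and compute and a tool call to move; the robot and the scene stay as the last step left them, time stands still between calls to the robot, and variables do not carry over. Pictures are saved under pics/ and viewed, and the job is handed in when it is done.

Besides the shell and the picture viewer there is one more tool, called after "Request:" by a JSON object that holds its "method" and its "body". play_rows: Moves the arm, as the interface text tells. Its arguments: {"type":"object","properties":{"delta_pos":{"type":"array"},"delta_rot":{"type":"array"},"hand":{"type":"number"},"newtons":{"type":"number"}},"required":["delta_pos","delta_rot"]}

```bash
mkdir -p pics; cat > h.py <<'E'
import numpy as np, cv2
from plant import sensors, vision, manip
def save(name,fn):
    f=vision.grab_frame(name); cv2.imwrite(fn,f['frame'][:,:,::-1]); 
    import pickle; pickle.dump(f,open(fn.replace('.png','.pkl'),'wb')); return f
E
python3 - <<'E'
from h import *
for n in ['scene','side','wrist']:
    f=save(n,f'pics/{n}0.png'); print(n,{k:v for k,v in f.items() if k!='frame'})
print(sensors.observe(), manip.grasp_offset)
E
```

```text
scene {'vertical_fov': 57.73236947715329, 'cx': 316.0069616200506, 'cy': 243.33217322587083, 'position': array([0.87673001, 0.3094401 , 0.51959039]), 'orientation': array([-1.11514305, -2.39629495,  1.02063986])}
side {'vertical_fov': 56.08038240988142, 'cx': 321.23512554474524, 'cy': 241.28889376763777, 'position': array([ 0.45037006, -0.50545348,  0.47251309]), 'orientation': array([-2.21930108,  0.21014252, -0.09914039])}
wrist {'vertical_fov': 67.30387233549996, 'cx': 319.86810756788185, 'cy': 236.93402109501685, 'position': array([0.24299756, 0.63374736, 0.37215899]), 'orientation': array([2.47377679, 1.52907655, 0.20226962])}
{'t': 0.15, 'qpos': array([-1.13588005,  0.46927968, -0.04856164,  1.53337617,  0.02407432,
        1.140973  , -0.08230442]), 'qd': array([-0.00232319, -0.00179856, -0.00054074, -0.00433113, -0.0002117 ,
       -0.00113844,  0.0009333 ]), 'joint_torque': array([ 1.28538155e-03, -5.10765660e+01, -4.63046401e-02, -2.37979048e+01,
        1.07517379e-02,  5.38891589e-03, -1.99445350e-05]), 'tcp_pos': array([0.30177839, 0.6033176 , 0.23050488]), 'eef_rot': array([-7.22009604e-01, -3.05719056e+00,  2.23148503e-03]), 'wrist_force': array([ 0.67111313,  0.23110476, -0.06797035]), 'wrist_torque': array([ 0.0036546 , -0.00170333, -0.04389282]), 'width': 0.9979262901216877} 0.0187
```

View pics/scene0.png

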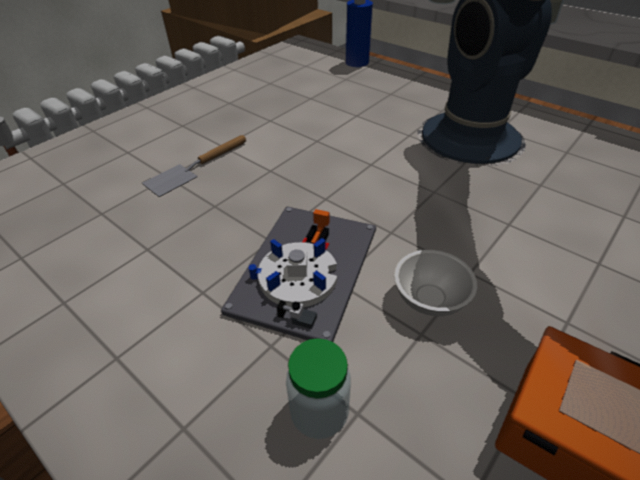

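View pics/side0.png

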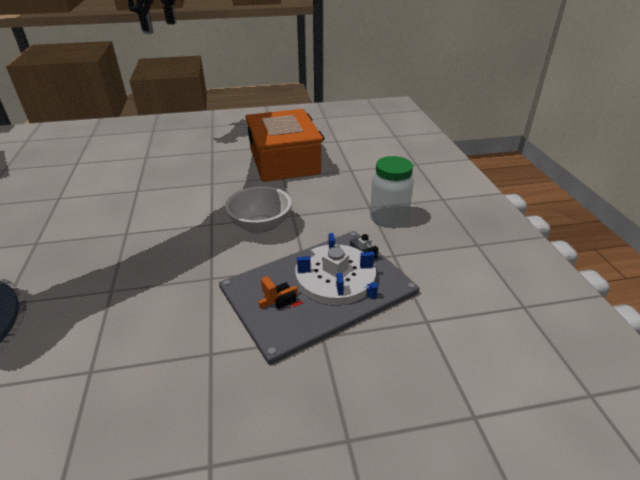

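View pics/wrist0.png

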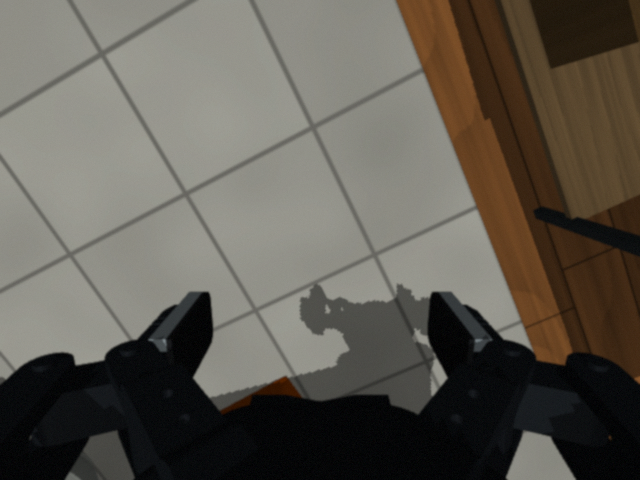

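The scene view has the plate with corners near (289,209), (376,226), (329,338) and (223,312). The bolt is at (320,220), the stop at (295,312) and the tooth at (256,271). I'll enlarge both views to measure.

```bash
python3 - <<'E'
import cv2
a=cv2.imread('pics/scene0.png')[195:350,210:390]; cv2.imwrite('pics/s_z.png',cv2.resize(a,None,fx=4,fy=3.8709677,interpolation=cv2.INTER_CUBIC))
b=cv2.imread('pics/side0.png')[225:365,210:430]; cv2.imwrite('pics/d_z.png',cv2.resize(b,(770,490),interpolation=cv2.INTER_CUBIC))
E
```

```text
(no output)
```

View pics/s_z.png

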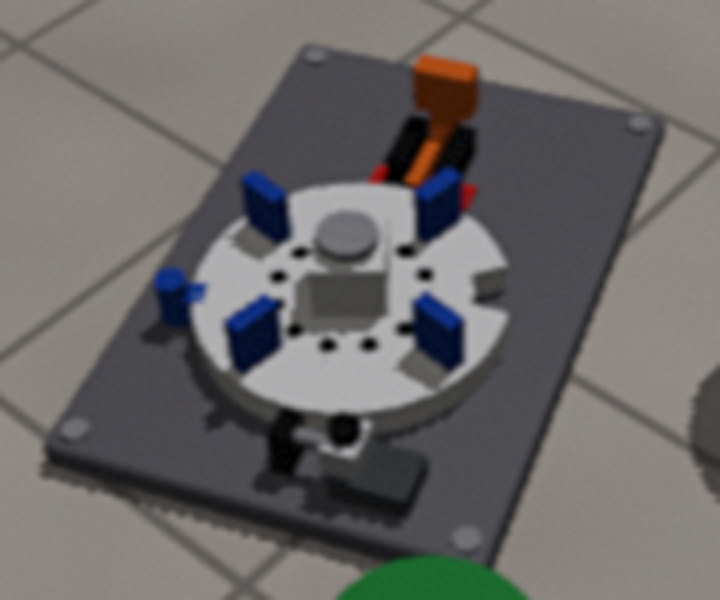

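View pics/d_z.png

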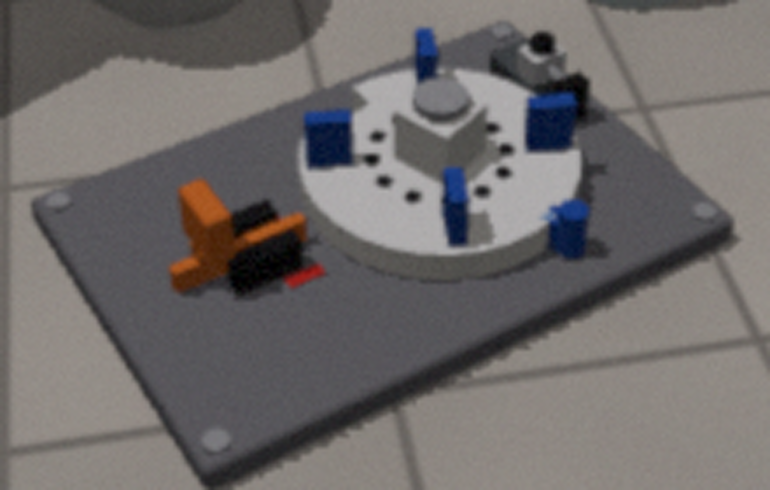

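```bash
cat >> h.py <<'E'
import pickle
from scipy.spatial.transform import Rotation as R
from scipy.optimize import least_squares
def proj(f,P):
    P=np.atleast_2d(P); fl=240/np.tan(np.radians(f['vertical_fov'])/2)
    c=R.from_rotvec(f['orientation']).inv().apply(P-f['position'])
    return np.c_[f['cx']+fl*c[:,0]/c[:,2], f['cy']+fl*c[:,1]/c[:,2]]
def ray(f,uv,z):
    fl=240/np.tan(np.radians(f['vertical_fov'])/2)
    d=R.from_rotvec(f['orientation']).apply([(uv[0]-f['cx'])/fl,(uv[1]-f['cy'])/fl,1]); 
    return f['position']+d*(z-f['position'][2])/d[2]
E
python3 - <<'E'
from h import *
S=pickle.load(open('pics/scene0.pkl','rb'));D=pickle.load(open('pics/side0.pkl','rb'))
s=lambda x,y:(210+x/4,195+y/3.871); d=lambda x,y:(210+x/3.5,225+y/3.5)
C=[(155,85,14),(155,-85,14),(-95,-85,14),(-95,85,14),(0,0,63)]
sp=np.array([s(307,45),s(663,122),s(490,560),s(48,448),s(346,232)])
dp=np.array([d(210,470),d(36,207),d(508,22),d(732,226),d(441,97)])
C=np.array(C)/1000
def tr(p,P):
    c,n=np.cos(p[2]),np.sin(p[2]); P=np.atleast_2d(P); return np.c_[p[0]+c*P[:,0]-n*P[:,1],p[1]+n*P[:,0]+c*P[:,1],P[:,2]]
for nm,use in (('s',1),('d',2),('both',3)):
    def res(p):
        o=[]
        if use&1:o.append(proj(S,tr(p,C))-sp)
        if use&2:o.append(proj(D,tr(p,C))-dp)
        return np.vstack(o).ravel()
    r=least_squares(res,[0.6,0.0,3.],x_scale=[.1,.1,.1]); print(nm,r.x,np.degrees(r.x[2]),r.fun.round(1))
p=r.x; np.save('base.npy',p)
# wheel angle: tooth top z38, from both; in base frame
inv=lambda P:(lambda e:(np.cos(p[2])*e[0]+np.sin(p[2])*e[1],-np.sin(p[2])*e[0]+np.cos(p[2])*e[1]))(P[:2]-p[:2])
for f,uv,z,n in ((S,s(170,278),.038,'tooth'),(D,d(573,210),.038,'tooth'),(S,s(490,272),.03,'notch'),
  (S,s(265,180),.056,'rib'),(S,s(438,180),.056,'rib'),(S,s(252,308),.056,'rib'),(S,s(440,310),.056,'rib'),
  (D,d(425,33),.056,'rib'),(D,d(328,115),.056,'rib'),(D,d(551,98),.056,'rib'),(D,d(456,173),.056,'rib'),
  (S,s(447,64),.057,'tab'),(D,d(200,188),.057,'tab')):
    w=ray(f,uv,z); b=np.array(inv(w))*1000; print(n,w.round(4),b.round(1),np.hypot(*b).round(1),np.degrees(np.arctan2(b[1],b[0])).round(1))
E
```

```text
s [ 0.56370739 -0.00657489  3.51441868] 201.3613577670058 [-1.1 -1.6  1.  -2.3  0.4  2.6 -1.4 -0.6  0.9 -0.3]
d [ 0.56499135 -0.01343781  3.50767313] 200.9748660867401 [-1.1  2.4 -2.3 -2.   0.1 -1.4  2.8 -1.7  0.7 -0.2]
both [ 0.56427858 -0.00936049  3.5134921 ] 201.3082689570636 [-2.3 -2.  -0.5 -2.8 -1.5  1.8 -3.  -1.4 -0.7 -0.9 -1.3  0.2 -2.9 -3.3
 -1.3 -2.8  1.4 -3.9 -0.4 -1.9]
tooth [ 0.6084 -0.059   0.038 ] [-23.1  62.3] 66.4 110.3
tooth [ 0.6076 -0.0639  0.038 ] [-20.5  66.6] 69.7 107.1
notch [0.5236 0.0272 0.03  ] [ 24.6 -48.8] 54.7 -63.3
rib [ 0.5587 -0.0555  0.056 ] [21.9 41. ] 46.5 61.9
rib [ 0.5167 -0.0042  0.056 ] [ 42.5 -22.1] 47.9 -27.5
rib [ 0.6102 -0.0117  0.056 ] [-41.9  18.9] 45.9 155.7
rib [0.5683 0.0404 0.056 ] [-21.9 -44.9] 50.0 -116.0
rib [0.5684 0.0398 0.056 ] [-21.8 -44.3] 49.4 -116.2
rib [ 0.5176 -0.008   0.056 ] [ 43.  -18.3] 46.7 -23.0
rib [ 0.6109 -0.0147  0.056 ] [-41.5  21.9] 47.0 152.2
rib [ 0.5616 -0.0529  0.056 ] [18.3 39.6] 43.7 65.2
tab [ 0.4612 -0.0463  0.057 ] [109.4  -3. ] 109.5 -1.6
tab [ 0.4615 -0.0437  0.057 ] [108.2  -5.4] 108.4 -2.9
```

The base sits near (0.564, -0.0085) with a yaw of about 201°. The wheel's notch is about -71° from closed, and the bolt tip is about 66 mm from the axis. I'll shut the gripper and travel to a hover behind the 135° rib, with the jaw axis tangential.

Request:
{"method": "play_rows", "body": {"delta_pos": [[231,-657,0],[231,-657,0],[231,-657,0],[231,-657,0],[231,-657,0],[231,-657,0],[231,-657,0],[231,-657,0],[231,-657,0],[231,-657,0]], "delta_rot": [[0,0,-1.2],[0,0,-1.2],[0,0,-1.2],[0,0,-1.2],[0,0,-1.2],[0,0,-1.2],[0,0,-1.2],[0,0,-1.2],[0,0,-1.2],[0,0,-1.2]], "hand": 1, "newtons": 40}}

```text
t: 1.15
tcp_pos: [0.4679, 0.1301, 0.2314]
eef_rot: [-2.322, -2.116, -0.001]
wrist_force: [1.4, 0.2, -0.4]
width: -0.004
```

Request:
{"method": "play_rows", "body": {"delta_pos": [[65,-183,0],[65,-183,0],[65,-183,0],[65,-183,-60],[65,-183,-110],[65,-183,-110],[65,-183,-110]], "delta_rot": [[0,0,0],[0,0,0],[0,0,0],[0,0,0],[0,0,0],[0,0,0],[0,0,0]]}}

```text
t: 1.85
tcp_pos: [0.5302, -0.0517, 0.1181]
eef_rot: [-2.321, -2.111, 0.01]
wrist_force: [-0.5, 0.2, -0.5]
width: 0.002
```

```bash
cat > lk.py <<'E'
from h import *
import sys
k=sys.argv[1]; 
f=save('scene',f'pics/S{k}.png'); a=f['frame'][150:350,190:420,::-1]
g=save('side',f'pics/D{k}.png'); b=g['frame'][180:380,190:430,::-1]
cv2.imwrite(f'pics/z{k}.png',np.hstack([cv2.resize(a,(400,348),interpolation=2),cv2.resize(b,(400,333),interpolation=2,)[:348] if 0 else cv2.copyMakeBorder(cv2.resize(b,(400,333),interpolation=2),0,15,0,0,0)]))
o=sensors.observe()
for q in('t','qpos','tcp_pos','eef_rot','wrist_force','width'):print(q,np.round(o[q],4))
m=R.from_rotvec(o['eef_rot']).as_matrix(); print('y yaw',np.degrees(np.arctan2(m[1,1],m[0,1])),'tcp px',proj(f,o['tcp_pos']),proj(g,o['tcp_pos']))
E
python3 lk.py 1
```

```text
t 1.95
qpos [-0.3458  0.3938  0.4581  1.9967 -0.2383  0.8023  0.1558]
tcp_pos [ 0.5331 -0.0508  0.1217]
eef_rot [2.3221e+00 2.1158e+00 2.0000e-04]
wrist_force [0.5026 0.1557 1.3072]
width -0.0001
y yaw -5.322983314617576 tcp px [[287.09022151 200.99268791]] [[319.42027835 238.04743284]]
```

View pics/z1.png

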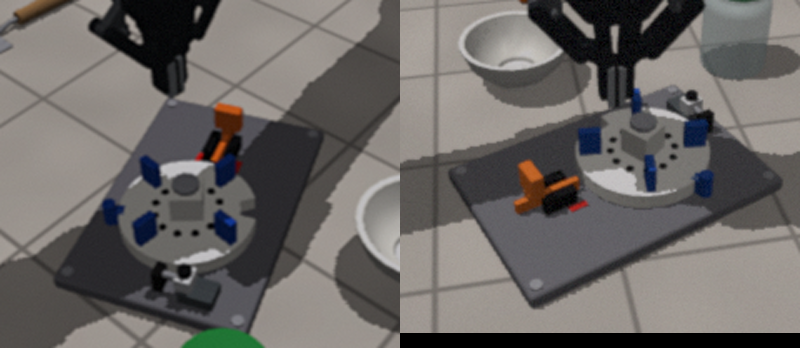

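The shut fingertips show at (175,92) in the left panel and (218,103) in the right panel, matching the projected TCP. The finger is only about 17 mm wide across its backs. Next I descend behind the rib.

Request:
{"method": "play_rows", "body": {"delta_pos": [[0,-3,-40],[0,-3,-70],[0,-3,-82],[0,-3,-84],[0,-3,-84]], "delta_rot": [[0,0,0],[0,0,0],[0,0,0],[0,0,0],[0,0,0]]}}

```text
t: 2.45
tcp_pos: [0.5341, -0.0537, 0.0387]
eef_rot: [2.32, 2.115, 0.003]
wrist_force: [-0.3, 0.2, -1.4]
width: -0.001
```

```bash
python3 lk.py 2
```

```text
t 2.55
qpos [-0.2806  0.5216  0.3919  2.0451 -0.3292  0.6308  0.2392]
tcp_pos [ 0.5342 -0.0539  0.039 ]
eef_rot [2.3204 2.1146 0.0042]
wrist_force [0.0847 0.9342 0.727 ]
width -0.0021
y yaw -5.312225228594194 tcp px [[288.65352802 241.28540571]] [[320.9671341  286.46015352]]
```

View pics/z2.png

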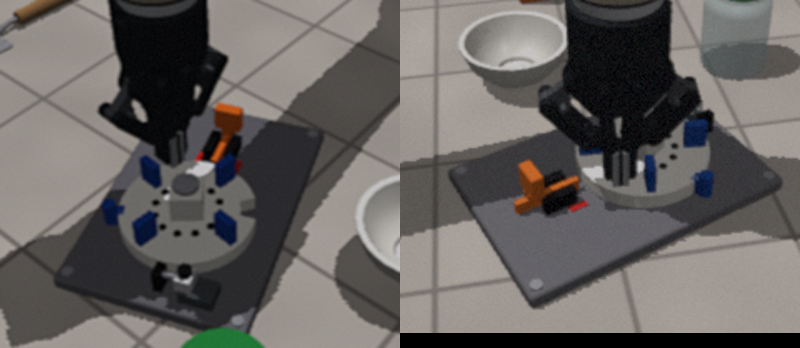

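The finger stands behind the rib at about (220,170) in the right panel, with a gap, and touches nothing. I'll close the gap and then follow the arc.

```bash
python3 - <<'E'
import numpy as np
c=np.array([564,-8.5]); p=np.array([544.2,-54.9])
for a in range(4,76,4):
    t=np.radians(a);M=np.array([[np.cos(t),-np.sin(t)],[np.sin(t),np.cos(t)]]);print(a,round(t,3),(M@(p-c)+c-p).round(1))
E
```

```text
4 0.07 [ 3.3 -1.3]
8 0.14 [ 6.7 -2.3]
12 0.209 [10.1 -3.1]
16 0.279 [13.6 -3.7]
20 0.349 [17.1 -4. ]
24 0.419 [20.6 -4. ]
28 0.489 [24.1 -3.9]
32 0.559 [27.6 -3.4]
36 0.628 [31.1 -2.8]
40 0.698 [34.5 -1.9]
44 0.768 [37.8 -0.7]
48 0.838 [41.   0.6]
52 0.908 [44.2  2.2]
56 0.977 [47.2  4. ]
60 1.047 [50.1  6.1]
64 1.117 [52.8  8.3]
68 1.187 [55.4 10.7]
72 1.257 [57.8 13.2]
```

Request:
{"method": "play_rows", "body": {"delta_pos": [[3,0,0],[6,-1,0],[8,-1,0],[10,-1,0],[10,-1,0],[10,-1,0]], "delta_rot": [[0,0,0],[0,0,0],[0,0,0],[0,0,0],[0,0,0],[0,0,0]]}}

```text
t: 3.15
tcp_pos: [0.5427, -0.055, 0.0372]
eef_rot: [-2.322, -2.116, 0.0]
wrist_force: [-1.2, -0.9, 0.8]
width: -0.003
```

Request:
{"method": "play_rows", "body": {"delta_pos": [[3.3,-1.3,0],[6.7,-2.3,0],[10.1,-3.1,0],[13.6,-3.7,0],[17.1,-4.0,0],[20.6,-4.0,0],[24.1,-3.9,0],[27.6,-3.4,0],[31.1,-2.8,0],[34.5,-1.9,0]], "delta_rot": [[0,0,0.07],[0,0,0.14],[0,0,0.209],[0,0,0.279],[0,0,0.349],[0,0,0.419],[0,0,0.489],[0,0,0.559],[0,0,0.628],[0,0,0.698]]}}

```text
t: 4.15
tcp_pos: [0.5766, -0.0573, 0.037]
eef_rot: [-1.455, -2.783, 0.002]
wrist_force: [-2.2, -2.0, -0.3]
width: -0.001
```

```bash
python3 lk.py 3
```

```text
t 4.25
qpos [-0.126   0.5569  0.2015  1.9337 -0.172   0.6676  0.786 ]
tcp_pos [ 0.5772 -0.057   0.0371]
eef_rot [-1.4591e+00 -2.7819e+00 -1.0000e-04]
wrist_force [ 0.1321 -0.3318  0.0801]
width 0.0021
y yaw 34.64790658579442 tcp px [[268.19560331 256.30863854]] [[351.45438248 284.95204821]]
```

View pics/z3.png

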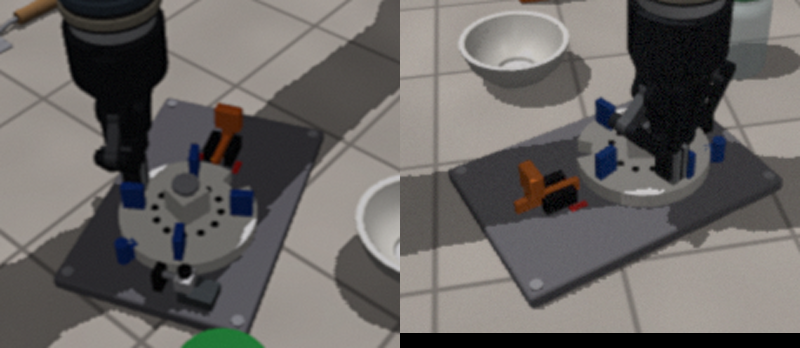

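The wheel follows the finger. The tooth is at about (124,243) in the left panel and the pad at (160,270). I'll work out the angle that is left.

```bash
cat > ang.py <<'E'
from h import *
def ang(fn,pts,z0,sc,off):
    f=pickle.load(open(fn,'rb')); yaw=np.radians(201)
    for (x,y,z) in pts:
        w=ray(f,(off[0]+x/sc,off[1]+y/sc),z)[:2]-[.564,-.0085]
        print((x,y),np.hypot(*w).round(4),(np.degrees(np.arctan2(w[1],w[0]))-201)%360)
E
python3 - <<'E'
from ang import *
ang('pics/S3.pkl',[(124,243,.038),(133,184,.056),(195,148,.056),(241,192,.056),(179,227,.056),(155,270,.037)],0,1.739,(190,150))
E
```

```text
(124, 243) 0.0677 151.9777390587618
(133, 184) 0.045 104.05070124189729
(195, 148) 0.0485 11.132083412581437
(241, 192) 0.0476 281.3568123816642
(179, 227) 0.0448 194.8693878396079
(155, 270) 0.0765 182.20277919886198
```

```bash
python3 - <<'E'
import numpy as np
c=np.array([564,-8.5]); p=np.array([578.2,-57])
for a in list(range(4,24,4))+list(range(21,44,1)):
    t=np.radians(a);M=np.array([[np.cos(t),-np.sin(t)],[np.sin(t),np.cos(t)]]);print(a,round(t,3),(M@(p-c)+c-p).round(1))
E
```

```text
4 0.07 [3.3 1.1]
8 0.14 [6.6 2.4]
12 0.209 [9.8 4. ]
16 0.279 [12.8  5.8]
20 0.349 [15.7  7.8]
21 0.367 [16.4  8.3]
22 0.384 [17.1  8.9]
23 0.401 [17.8  9.4]
24 0.419 [18.5 10. ]
25 0.436 [19.2 10.5]
26 0.454 [19.8 11.1]
27 0.471 [20.5 11.7]
28 0.489 [21.1 12.3]
29 0.506 [21.7 13. ]
30 0.524 [22.3 13.6]
31 0.541 [23.  14.2]
32 0.559 [23.5 14.9]
33 0.576 [24.1 15.6]
34 0.593 [24.7 16.2]
35 0.611 [25.3 16.9]
36 0.628 [25.8 17.6]
37 0.646 [26.3 18.3]
38 0.663 [26.8 19. ]
39 0.681 [27.4 19.7]
40 0.698 [27.9 20.5]
41 0.716 [28.3 21.2]
42 0.733 [28.8 22. ]
43 0.75 [29.3 22.7]
```

Request:
{"method": "play_rows", "body": {"delta_pos": [[1.7,0.5,0],[3.3,1.1,0],[5.0,1.8,0],[6.6,2.5,0],[8.2,3.2,0],[9.8,4.0,0],[11.4,4.9,0],[12.9,5.7,0],[14.4,6.7,0],[15.7,7.8,0]], "delta_rot": [[0,0,0.035],[0,0,0.07],[0,0,0.105],[0,0,0.14],[0,0,0.175],[0,0,0.209],[0,0,0.244],[0,0,0.279],[0,0,0.314],[0,0,0.349]]}}

```text
t: 5.25
tcp_pos: [0.5932, -0.0491, 0.0374]
eef_rot: [0.949, 2.995, 0.0]
wrist_force: [-0.8, -2.3, -1.1]
width: -0.003
```

```bash
cat > fr.py <<'E'
from h import *
import sys
n=int(sys.argv[1]) if len(sys.argv)>1 else 6
F=[];T=[];
for i in range(n):
    vision.grab_frame('wrist'); o=sensors.observe(); F.append(o['wrist_force']); T.append(o['tcp_pos'])
F=np.array(F); m=R.from_rotvec(o['eef_rot']).as_matrix(); y=m[:,1]*np.sign(m[0,1])
print('t',o['t'],'tcp',(np.mean(T,0)*1000).round(2),'F',F.mean(0).round(2),'sd',F.std(0).round(2),'along y',(F@y).mean().round(2),'x',(F@m[:,0]).mean().round(2),'yaw',np.degrees(np.arctan2(y[1],y[0])).round(2))
E
python3 fr.py 6
```

```text
t 5.55 tcp [593.36 -48.79  37.46] F [-0.7  -0.7  -0.38] sd [0.57 0.36 0.52] along y -0.98 x 0.17 yaw 54.66
```

Request:
{"method": "play_rows", "body": {"delta_pos": [[0.7,0.5,0],[1.4,1.1,0],[2.1,1.6,0],[2.1,1.6,0]], "delta_rot": [[0,0,0.017],[0,0,0.035],[0,0,0.052],[0,0,0.052]]}}

```text
t: 5.95
tcp_pos: [0.5952, -0.0476, 0.0375]
eef_rot: [0.875, 3.017, 0.0]
wrist_force: [-1.3, -2.0, 1.6]
width: -0.002
```

```bash
python3 fr.py 4
```

```text
t 6.15 tcp [595.12 -47.6   37.43] F [-1.01 -1.1   1.61] sd [0.58 0.06 0.58] along y -1.47 x 0.26 yaw 57.63
```

Free turning gives about -1.2 N at the finger. From here I go in small steps to feel the stop.

Request:
{"method": "play_rows", "body": {"delta_pos": [[0.3,0.2,0],[0.6,0.5,0],[0.8,0.7,0],[0.8,0.7,0]], "delta_rot": [[0,0,0.007],[0,0,0.014],[0,0,0.021],[0,0,0.021]]}}

```text
t: 6.55
tcp_pos: [0.596, -0.0468, 0.0374]
eef_rot: [0.843, 3.026, 0.0]
wrist_force: [-1.0, -1.9, 1.8]
width: 0.002
```

```bash
python3 fr.py 4
```

```text
t 6.75 tcp [596.02 -46.78  37.38] F [-1.33 -2.07  1.03] sd [0.16 0.5  0.18] along y -2.46 x 0.07 yaw 58.84
```

Request:
{"method": "play_rows", "body": {"delta_pos": [[0.3,0.2,0],[0.6,0.5,0],[0.8,0.7,0],[0.8,0.7,0]], "delta_rot": [[0,0,0.007],[0,0,0.014],[0,0,0.021],[0,0,0.021]]}}

```text
t: 7.15
tcp_pos: [0.5965, -0.0466, 0.0374]
eef_rot: [-0.812, -3.035, 0.001]
wrist_force: [-2.4, -3.8, 3.4]
width: -0.002
```

```bash
python3 fr.py 4; python3 lk.py 4
```

```text
t 7.35 tcp [596.5  -46.57  37.36] F [-2.17 -3.96  2.49] sd [0.21 0.42 0.65] along y -4.51 x -0.1 yaw 60.02
t 7.45
qpos [-0.0561  0.5729  0.085   1.8842 -0.072   0.6876  1.1187]
tcp_pos [ 0.5965 -0.0465  0.0374]
eef_rot [-8.1240e-01 -3.0346e+00  6.0000e-04]
wrist_force [-2.7953 -3.8576  3.2718]
width -0.0035
y yaw 60.0267286362021 tcp px [[264.02747691 266.51318753]] [[362.83403552 278.12764663]]
```

View pics/z4.png

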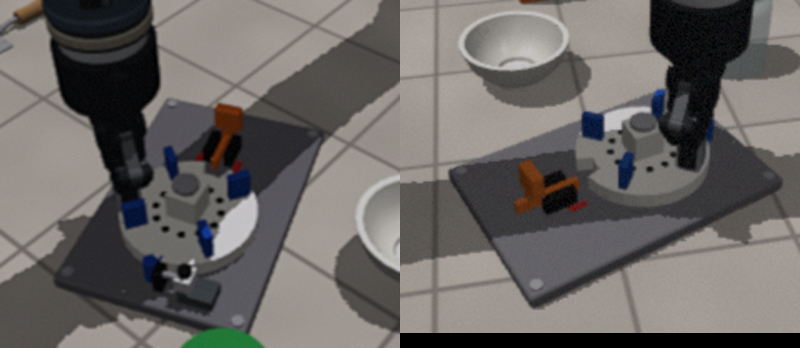

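The stop is felt: the force rose from -1.2 to -2.5 to -4.5 N, and the tooth pin at (150,265) in the left panel is at the black pad. I want about 10 N at the rib, which is about 6 N at the pad.

Request:
{"method": "play_rows", "body": {"delta_pos": [[0.3,0.3,0],[0.6,0.6,0],[0.6,0.6,0]], "delta_rot": [[0,0,0.007],[0,0,0.014],[0,0,0.014]]}}

```text
t: 7.75
tcp_pos: [0.5969, -0.0464, 0.0373]
eef_rot: [-0.791, -3.04, 0.002]
wrist_force: [-1.9, -3.9, 3.7]
width: -0.001
```

```bash
python3 fr.py 4
```

```text
t 7.95 tcp [596.9  -46.41  37.33] F [-2.33 -4.96  3.71] sd [0.59 0.32 0.48] along y -5.47 x -0.39 yaw 60.81
```

Request:
{"method": "play_rows", "body": {"delta_pos": [[0.3,0.4,0],[0.7,0.8,0],[0.7,0.8,0]], "delta_rot": [[0,0,0.007],[0,0,0.014],[0,0,0.014]]}}

```text
t: 8.25
tcp_pos: [0.5973, -0.0463, 0.0373]
eef_rot: [-0.771, -3.045, 0.003]
wrist_force: [-3.0, -6.3, 3.3]
width: -0.003
```

```bash
python3 fr.py 4
```

```text
t 8.45 tcp [597.35 -46.29  37.32] F [-3.3  -6.46  3.95] sd [0.53 0.41 0.44] along y -7.26 x -0.17 yaw 61.59
```

Request:
{"method": "play_rows", "body": {"delta_pos": [[0.3,0.4,0],[0.6,0.8,0],[0.6,0.8,0]], "delta_rot": [[0,0,0.005],[0,0,0.01],[0,0,0.01]]}}

```text
t: 8.75
tcp_pos: [0.5979, -0.0461, 0.0374]
eef_rot: [-0.756, -3.049, 0.004]
wrist_force: [-3.6, -8.4, 4.4]
width: 0.0
```

```bash
python3 fr.py 4
```

```text
t 8.95 tcp [597.9  -46.15  37.33] F [-2.92 -7.08  3.75] sd [0.4  0.68 0.23] along y -7.63 x -0.73 yaw 62.13
```

Request:
{"method": "play_rows", "body": {"delta_pos": [[0.3,0.4,0],[0.6,0.9,0],[0.6,0.9,0],[0.6,0.9,0],[0.6,0.9,0],[0.6,0.9,0]], "delta_rot": [[0,0,0.004],[0,0,0.008],[0,0,0.008],[0,0,0.008],[0,0,0.008],[0,0,0.008]]}}

```text
t: 9.55
tcp_pos: [0.5982, -0.0461, 0.0374]
eef_rot: [-0.745, -3.051, 0.005]
wrist_force: [-3.7, -8.5, 4.4]
width: -0.001
```

```bash
python3 fr.py 6; python3 lk.py 5
```

```text
t 9.85 tcp [598.2  -46.07  37.36] F [-4.   -8.72  4.54] sd [0.6  0.41 0.29] along y -9.6 x -0.47 yaw 62.56
t 9.95
qpos [-0.0512  0.5751  0.0756  1.8788 -0.0596  0.6917  1.1502]
tcp_pos [ 0.5982 -0.0461  0.0374]
eef_rot [-0.7449 -3.0509  0.0053]
wrist_force [-3.9251 -9.1995  4.0673]
width -0.0048
y yaw 62.55986858843142 tcp px [[263.4550848  267.27916129]] [[363.8746963  277.75786059]]
```

View pics/z5.png

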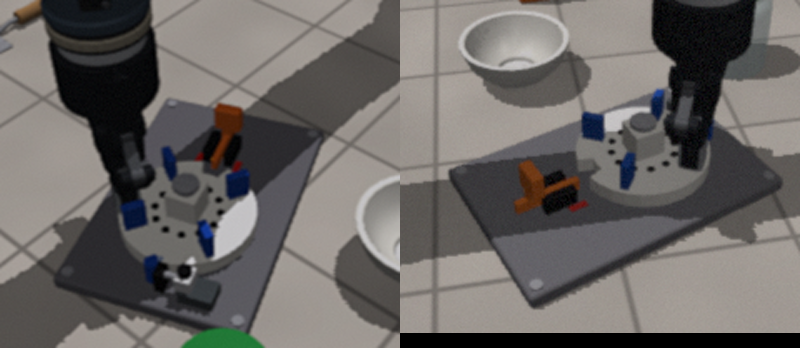

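```bash
python3 - <<'E'
from ang import *
ang('pics/S5.pkl',[(134,203,.056),(169,152,.056),(237,173,.056),(205,225,.056),(152,260,.038),(161,266,.037)],0,1.739,(190,150))
ang('pics/D5.pkl',[(192,117,.056),(258,94,.056),(228,157,.056),(187,162,.03)],0,1.667,(190,180))
a=cv2.imread('pics/S5.png')[225:345,230:350]; b=cv2.imread('pics/D5.png')[225:345,240:390]
cv2.imwrite('pics/zz5.png',np.hstack([cv2.resize(a,(400,400),interpolation=2),cv2.resize(b,(400,320),interpolation=2) if 0 else cv2.copyMakeBorder(cv2.resize(b,(400,320),interpolation=2),0,80,0,0,0)]))
E
```

```text
(134, 203) 0.0457 132.31395754736096
(169, 152) 0.0461 39.75086751459003
(237, 173) 0.0468 309.2577701167071
(205, 225) 0.0462 221.53065811564346
(152, 260) 0.0687 177.56128628744824
(161, 266) 0.0715 184.7640321469604
(192, 117) 0.0451 315.9882735721018
(258, 94) 0.046 218.2268753090149
(228, 157) 0.0454 41.98517486636081
(187, 162) 0.0526 351.66396013164695
```

View pics/zz5.png

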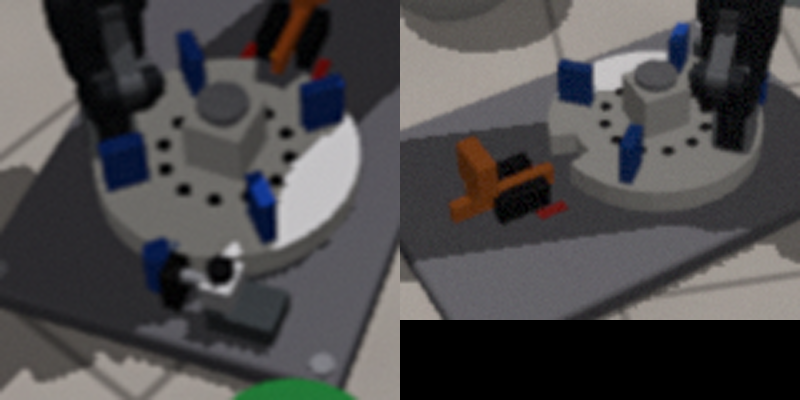

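The tooth is against the pad at (165,270) in the left view, and the wheel is about 4° short of the nominal closed angle. The lever arm gives about 5.7 N at the pad and the travel gives about 6.4 N. I'll nudge slightly further and hold for another second to be safe.

Request:
{"method": "play_rows", "body": {"delta_pos": [[0.2,0.4,0],[0.2,0.4,0],[0.2,0.4,0],[0.2,0.4,0],[0.2,0.4,0],[0.2,0.4,0],[0.2,0.4,0]], "delta_rot": [[0,0,0],[0,0,0],[0,0,0],[0,0,0],[0,0,0],[0,0,0],[0,0,0]]}}

```text
t: 10.65
tcp_pos: [0.5983, -0.046, 0.0374]
eef_rot: [-0.745, -3.051, 0.006]
wrist_force: [-3.8, -8.5, 4.2]
width: 0.002
```

```bash
python3 fr.py 6
```

```text
t 10.95 tcp [598.29 -46.01  37.37] F [-4.22 -9.78  4.91] sd [0.32 0.43 0.64] along y -10.65 x -0.77 yaw 62.55
```

Request:
{"method": "play_rows", "body": {"delta_pos": [[-1.5,-2.5,0],[-4,-7,0],[-8,-15,0],[-9,-17,40],[-9,-17,85],[-9,-17,85],[-9,-17,85]], "delta_rot": [[0,0,0],[0,0,0],[0,0,0],[0,0,0],[0,0,0],[0,0,0],[0,0,0]]}}

```text
t: 11.65
tcp_pos: [0.5911, -0.0587, 0.1234]
eef_rot: [0.74, 3.051, 0.003]
wrist_force: [0.3, -0.1, -0.3]
width: -0.0
```

```bash
python3 fr.py 1
```

```text
t 11.7 tcp [590.   -58.75 121.99] F [-0.05 -0.75  0.26] sd [0. 0. 0.] along y -0.69 x -0.3 yaw 62.74
```

Next I move to a hover outside the tab and turn the tool so that its jaw axis lies along the bolt.

Request:
{"method": "play_rows", "body": {"delta_pos": [[-151,5,0],[-151,5,0],[-151,5,0],[-151,5,0],[-151,5,0],[-151,5,0],[-151,5,0]], "delta_rot": [[0,0,-0.73],[0,0,-0.73],[0,0,-0.73],[0,0,-0.73],[0,0,-0.73],[0,0,-0.73],[0,0,-0.73]]}}

```text
t: 12.4
tcp_pos: [0.4389, -0.0542, 0.1214]
eef_rot: [-1.777, -2.589, 0.002]
wrist_force: [-0.8, -0.5, 0.0]
width: -0.003
```

```bash
python3 fr.py 2; python3 lk.py 6
```

```text
t 12.5 tcp [439.17 -54.34 121.68] F [ 0.27 -0.2   0.33] sd [0.15 0.55 0.56] along y 0.18 x -0.28 yaw 20.98
t 12.6
qpos [-0.1806  0.2373  0.2411  2.1873 -0.0846  0.7261  0.4825]
tcp_pos [ 0.4394 -0.0545  0.122 ]
eef_rot [-1.7809e+00 -2.5873e+00  5.0000e-04]
wrist_force [0.0292 0.4428 0.3108]
width 0.0012
y yaw 20.91907924845616 tcp px [[326.22021496 170.78175682]] [[246.30644369 248.24002127]]
```

View pics/z6.png

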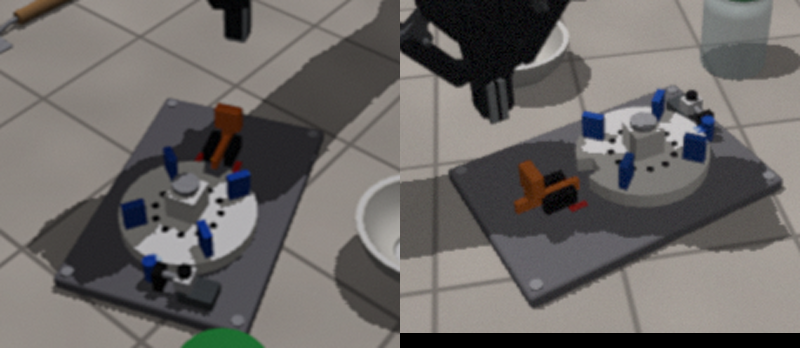

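The view is clean: the tooth stays at the pad near (150,265) in the left panel, the notch faces the nose, and the tool hovers behind the tab. I'll descend.

Request:
{"method": "play_rows", "body": {"delta_pos": [[0,0,-40],[0,0,-70],[0,0,-77],[0,0,-77]], "delta_rot": [[0,0,0],[0,0,0],[0,0,0],[0,0,0]]}}

```text
t: 13.0
tcp_pos: [0.4388, -0.0547, 0.0446]
eef_rot: [-1.781, -2.585, 0.002]
wrist_force: [0.1, -0.4, -0.2]
width: -0.003
```

```bash
python3 fr.py 2; python3 lk.py 7
```

```text
t 13.1 tcp [439.99 -54.74  45.88] F [ 0.26 -0.35 -0.04] sd [0.19 0.41 0.  ] along y 0.12 x -0.42 yaw 20.85
t 13.2
qpos [-0.1435  0.3776  0.2071  2.2406 -0.1504  0.5328  0.5429]
tcp_pos [ 0.4405 -0.0547  0.0466]
eef_rot [1.7813 2.585  0.0027]
wrist_force [0.3328 0.63   0.0119]
width -0.002
y yaw 20.8586924118287 tcp px [[325.89807402 208.08969043]] [[253.00442404 291.81346432]]
```

View pics/z7.png

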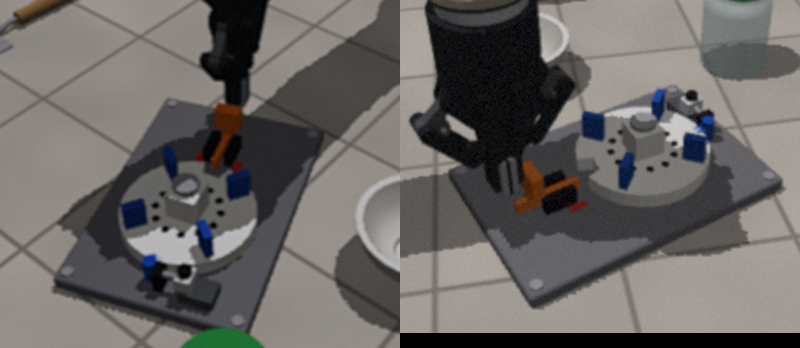

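The finger is directly behind the tab. I'll push slowly along (0.934, 0.358).

Request:
{"method": "play_rows", "body": {"delta_pos": [[1.9,0.7,0],[3.7,1.4,0],[5.6,2.1,0],[7.5,2.9,0],[9.3,3.6,0],[9.3,3.6,0]], "delta_rot": [[0,0,0],[0,0,0],[0,0,0],[0,0,0],[0,0,0],[0,0,0]]}}

```text
t: 13.8
tcp_pos: [0.449, -0.0509, 0.0453]
eef_rot: [1.782, 2.587, 0.0]
wrist_force: [0.1, -0.4, -0.2]
width: -0.003
```

```bash
python3 fr.py 4
```

```text
t 14.0 tcp [448.86 -50.79  45.22] F [-0.17 -0.   -0.66] sd [0.32 0.64 0.65] along y -0.16 x 0.06 yaw 20.87
```

Request:
{"method": "play_rows", "body": {"delta_pos": [[1.4,0.5,0],[2.8,1.1,0],[4.2,1.6,0],[5.6,2.1,0],[5.6,2.1,0]], "delta_rot": [[0,0,0],[0,0,0],[0,0,0],[0,0,0],[0,0,0]]}}

```text
t: 14.5
tcp_pos: [0.4544, -0.0487, 0.0452]
eef_rot: [-1.782, -2.587, -0.0]
wrist_force: [-1.1, -0.0, -0.2]
width: 0.001
```

```bash
python3 fr.py 4; python3 lk.py 8
```

```text
t 14.7 tcp [454.39 -48.72  45.3 ] F [-0.97  0.02 -0.31] sd [0.35 0.2  0.71] along y -0.9 x 0.36 yaw 20.86
t 14.8
qpos [-0.1547  0.3965  0.2057  2.211  -0.1527  0.5464  0.5301]
tcp_pos [ 0.4544 -0.0488  0.0454]
eef_rot [1.7826e+00 2.5866e+00 5.0000e-04]
wrist_force [-0.9422  0.7203 -0.2943]
width -0.0023
y yaw 20.855034480321173 tcp px [[323.31319098 214.19523547]] [[262.95656315 288.17779713]]
```

View pics/z8.png

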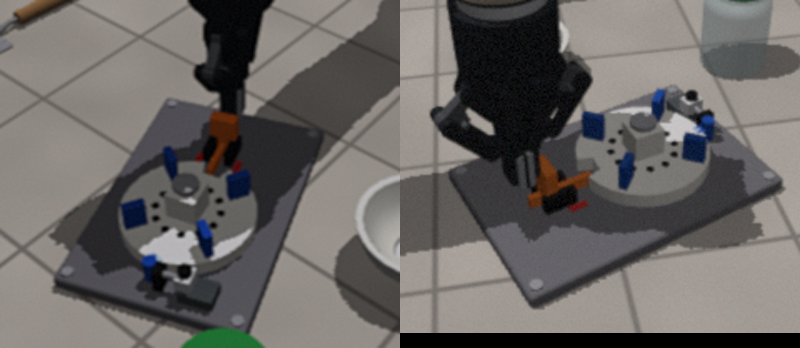

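The bolt is moving: its nose is at about (590,174) in the right panel, at the notch's mouth. I'll go on gently.

Request:
{"method": "play_rows", "body": {"delta_pos": [[0.9,0.4,0],[1.9,0.7,0],[2.8,1.1,0],[2.8,1.1,0]], "delta_rot": [[0,0,0],[0,0,0],[0,0,0],[0,0,0]]}}

```text
t: 15.2
tcp_pos: [0.4572, -0.0477, 0.0453]
eef_rot: [1.782, 2.587, 0.0]
wrist_force: [-0.9, -0.2, 0.0]
width: 0.002
```

```bash
python3 fr.py 3
```

```text
t 15.35 tcp [457.21 -47.72  45.34] F [-0.95  0.29 -0.27] sd [0.29 0.47 0.42] along y -0.79 x 0.61 yaw 20.86
```

Request:
{"method": "play_rows", "body": {"delta_pos": [[0.9,0.4,0],[1.9,0.7,0],[2.8,1.1,0],[2.8,1.1,0]], "delta_rot": [[0,0,0],[0,0,0],[0,0,0],[0,0,0]]}}

```text
t: 15.75
tcp_pos: [0.4582, -0.0472, 0.0451]
eef_rot: [-1.782, -2.584, 0.003]
wrist_force: [-5.7, -1.0, 4.2]
width: 0.0
```

```bash
python3 fr.py 3
```

```text
t 15.9 tcp [458.21 -47.25  45.12] F [-4.75 -1.76  3.68] sd [0.17 0.43 0.41] along y -5.08 x 0.04 yaw 20.82
```

Request:
{"method": "play_rows", "body": {"delta_pos": [[0.9,0.4,0],[1.9,0.7,0],[2.8,1.1,0],[2.8,1.1,0]], "delta_rot": [[0,0,0],[0,0,0],[0,0,0],[0,0,0]]}}

```text
t: 16.3
tcp_pos: [0.4583, -0.0471, 0.0449]
eef_rot: [-1.781, -2.58, 0.009]
wrist_force: [-10.6, -4.3, 7.6]
width: -0.0
```

```bash
python3 fr.py 3
```

```text
t 16.45 tcp [458.32 -47.09  44.84] F [-10.24  -4.38   8.94] sd [0.45 0.39 0.25] along y -11.2 x -0.44 yaw 20.77
```

It met a firm stop, with 11 N at a standstill. I need to check whether this is the end stop or the wheel.

```bash
python3 lk.py 9; python3 - <<'E'
from ang import *
a=cv2.imread('pics/S9.png')[200:320,240:360]; b=cv2.imread('pics/D9.png')[215:335,240:390]
cv2.imwrite('pics/zz9.png',np.hstack([cv2.resize(a,(400,400),interpolation=2),cv2.copyMakeBorder(cv2.resize(b,(400,320),interpolation=2),0,80,0,0,0)]))
E
```

```text
t 16.55
qpos [-0.16    0.4053  0.2077  2.1973 -0.1516  0.5606  0.5229]
tcp_pos [ 0.4583 -0.0471  0.0449]
eef_rot [-1.7811 -2.5798  0.0086]
wrist_force [-10.5114  -3.6109   8.0783]
width 0.0002
y yaw 20.757572358765458 tcp px [[322.57742807 216.03114675]] [[265.73569407 287.25127793]]
```

View pics/zz9.png

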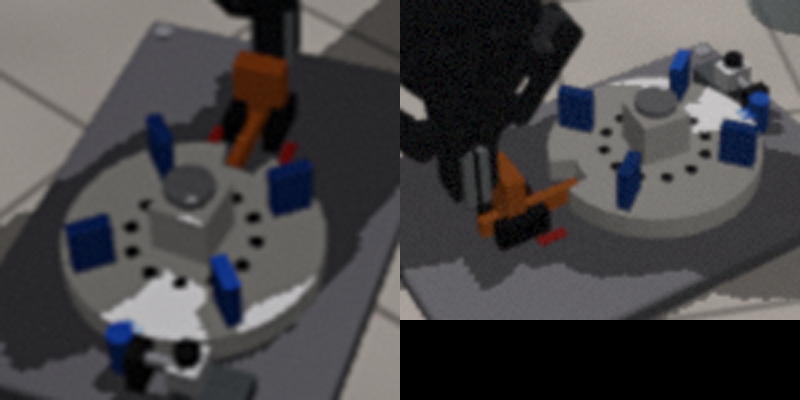

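```bash
python3 - <<'E'
from h import *
S=pickle.load(open('pics/S9.pkl','rb'));D=pickle.load(open('pics/D9.pkl','rb'))
c=np.array([.564,-.0085]);y=np.radians(201);M=np.array([[np.cos(y),np.sin(y)],[-np.sin(y),np.cos(y)]])
g=lambda f,uv,z:(M@(ray(f,uv,z)[:2]-c)*1000).round(1)
print('tab',g(S,(240+262*.3,200+58*.3),.057))
for z in(.025,.03): print('nose S',g(S,(240+236*.3,200+163*.3),z),'D',g(D,(240+177*.375,215+181*.375),z))
n=D['frame'];
a=S['frame'][225:275,285:345,::-1];b=D['frame'][260:310,270:330,::-1]
cv2.imwrite('pics/n9.png',np.hstack([cv2.resize(a,(400,333),interpolation=2),cv2.resize(b,(400,333),interpolation=2)]))
for (r,ph) in ((60,-12),(60,12),(46,-10.6),(46,10.6)):
  pass
E
```

```text
tab [94.1 -1.5]
nose S [52.2 -2.4] D [50.3  1.4]
nose S [47.5 -4.2] D [52.9  6.1]
```

View pics/n9.png

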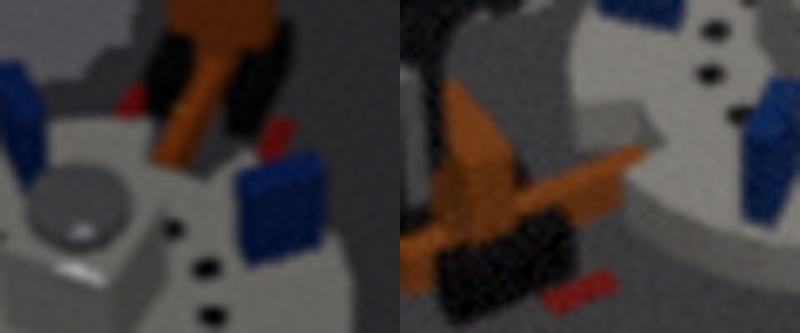

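The nose is inside the notch. The tab is at about 94 mm, where home is 93 mm. The contact is far stiffer than wedging on a flank against the sprung stop would be, so this looks like the end stop. I'll back off and check with a clear view.

Request:
{"method": "play_rows", "body": {"delta_pos": [[-3,-1.1,0],[-8,-3,0],[-16,-6,0],[-20,-7.5,0],[-20,-7.5,45],[-20,-7.5,95],[-20,-7.5,100],[-20,-7.5,100]], "delta_rot": [[0,0,0],[0,0,0],[0,0,0],[0,0,0],[0,0,0],[0,0,0],[0,0,0],[0,0,0]]}}

```text
t: 17.35
tcp_pos: [0.4439, -0.053, 0.147]
eef_rot: [1.78, 2.584, 0.005]
wrist_force: [0.3, 0.0, -1.4]
width: 0.003
```

```bash
python3 lk.py 10; python3 - <<'E'
from h import *
for n,(x,y) in {'S':(270,200),'D':(255,250)}.items():
  ims=[]
  for k in ('0' if 0 else '6','10'):
    im=cv2.imread(f'pics/{n}{k}.png')[y:y+70,x:x+80]; ims.append(cv2.resize(im,(400,350),interpolation=2))
  cv2.imwrite(f'pics/c{n}.png',np.hstack(ims))
E
```

```text
t 17.45
qpos [-0.2034  0.2039  0.2597  2.1617 -0.0739  0.785   0.4679]
tcp_pos [ 0.4419 -0.0529  0.1447]
eef_rot [-1.7817e+00 -2.5863e+00  6.0000e-04]
wrist_force [-1.1303  0.1355 -0.6817]
width -0.0018
y yaw 20.872886237889016 tcp px [[325.94187929 159.63093286]] [[246.40041459 232.64483485]]
```

View pics/cS.png

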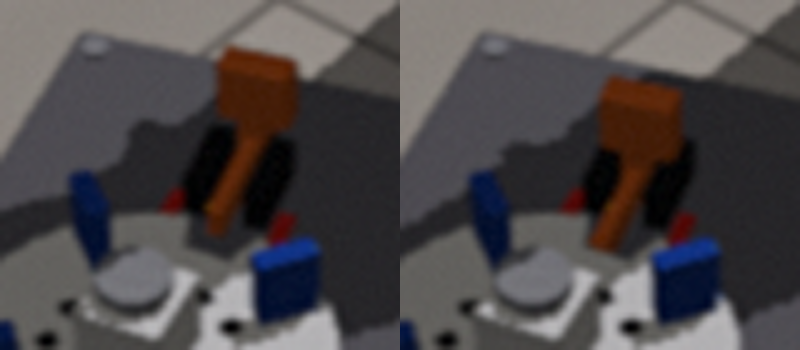

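View pics/cD.png

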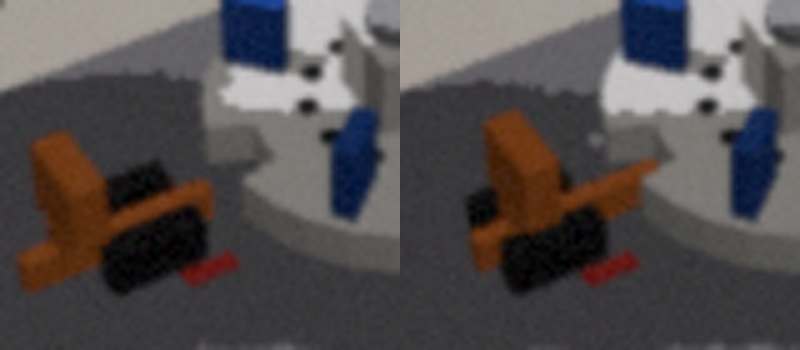

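```bash
python3 - <<'E'
from h import *
S=pickle.load(open('pics/S10.pkl','rb'));D=pickle.load(open('pics/D10.pkl','rb'))
y=np.radians(201.2);M=np.array([[np.cos(y),np.sin(y)],[-np.sin(y),np.cos(y)]])
s=lambda x,y,z:M@ray(S,(270+x/5,200+y/5),z)[:2]*1000
d=lambda x,y,z:M@ray(D,(255+x/5,250+y/5),z)[:2]*1000
cap=s(135,277,.063); print('S tab before',s(259,60,.057)-cap,'after',s(243,90,.057)-cap)
print('S outer/inner top edges after',s(246,84,.057)-cap,s(241,96,.057)-cap)
print('D tab shift', d(118,110,.057)-d(65,131,.057), d(160,165,.057)-d(107,187,.057))
print('S shift',s(208,78,.057)-s(225,47,.057),s(283,90,.057)-s(297,60,.057))
# nose shift
print('nose shift S', s(200,247,.027)-s(216,232,.027),'D',d(257,163,.03)-d(208,185,.03))
print('red S inner',s(168,210,.014)-cap,s(275,240,.014)-cap,'outer',s(180,190,.014)-cap,s(290,215,.014)-cap)
D0=pickle.load(open('pics/D10.pkl','rb'));fc=D['frame'][215:300,290:380,::-1];cv2.imwrite('pics/capD.png',cv2.resize(fc,(720,680),interpolation=2))
E
```

```text
S tab before [110.38126955  -0.53879466] after [94.63763621 -0.44854477]
S outer/inner top edges after [97.72906362 -0.40476597] [91.66422281 -0.79832552]
D tab shift [-16.37378152   0.03190361] [-16.08416093  -0.03899498]
S shift [-16.46425787   0.04184376] [-15.59194702  -0.34905354]
nose shift S [-7.99535098  2.56941261] D [-16.44642865  -0.49011499]
red S inner [75.85528719 20.23564321] [ 73.59944162 -18.13612311] outer [86.15946427 19.78319281] [ 86.28373399 -19.13669256]
```

View pics/capD.png

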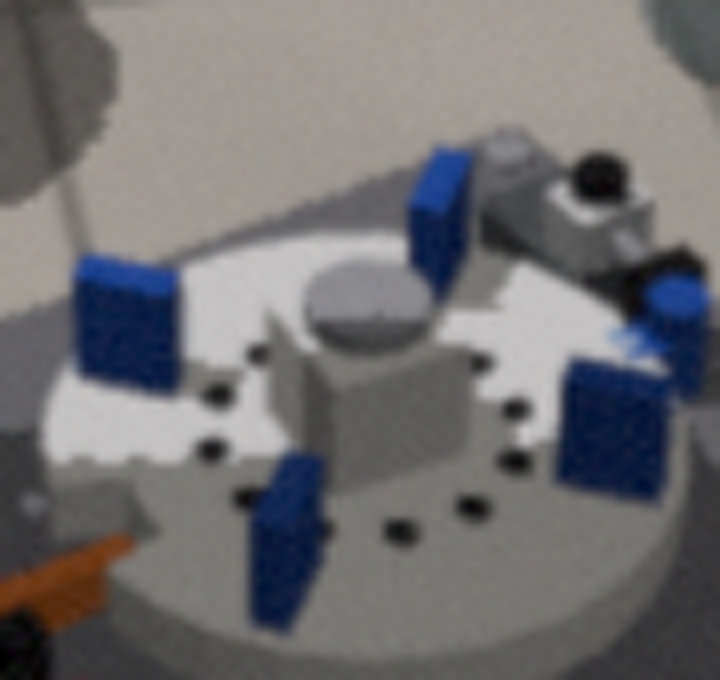

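The clear view shows the nose in the notch, with the wheel flat and the tooth at the pad. The bolt travelled about 16 mm. The tab is at about 93.4 mm after correcting for the red strips' offset, and home is 93 mm. The arm is clear, so I'm handing in.

```bash
python3 - <<'E'
from h import *
o=sensors.observe(); print(o['t'],o['tcp_pos'],np.abs(o['qd']).max())
print(manip.finish_job())
E
```

```text
17.45 [ 0.44194653 -0.05286602  0.14465175] 0.02299552382171447
the job is handed in; nothing more can be done
None
```

The vent is closed and the job was handed in at about 17.5 s, but two of the judged figures are my estimates, not direct readings.

- **Wheel:** I turned it anticlockwise by the 135° rib with the shut fingers until I felt the stop. It ended about 4° short of the nominal closed angle, which is within the allowed 7°.
- **Press on the stop:** I held it for about 1.5 s at 9.6 to 10.7 N on the finger. That works out to roughly 6 N at the pad, from the lever arm and from the travel. The pad force was never read directly.
- **Bolt:** I slid it about 16 mm into the notch until it met a hard stop. The push along the slide was about 11 N (about 14 N counting the vertical part).
- **Last checks:** The last pictures show the nose in the notch, the wheel flat and the tooth at the pad. The arm was clear and touching nothing.
- **Disagreement:** The raw picture reading put the tab at 94.6 mm against 93 mm at home. The red strips read about 1.2 mm too far in the same picture, so the corrected figure is about 93.4 mm. That is good to about 1 mm, against a 1.5 mm tolerance. I took the bolt as home mainly because the stop was hard.
- **Bystanders:** I never went near the jar, bowl, spatula or hatch box, but I did not measure their positions at the end.

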